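# Shut down the baking iron: press-and-turn gas control to OFF, then close the gas cock

### The job

Baking is over: shut off the gas to the baking iron. At the gas control, push the black knob down against its spring, turn it clockwise under the safety stop (never force it past the stop without pushing it down) all the way to OFF, pointer towards the robot's side and square across the supply pipe, and let it spring fully back up; then swing the lever of the gas cock clockwise a quarter turn until it lies fully across the pipe, and let go. Leave the batter bowl and the box of paper slips standing where they are.

Things in the scene. Friction and masses are not known exactly. Their poses are not given: they have to be found in the camera images.
- gas_unit: Fixed gas train with baking iron. Origin: on the bench, below the knob's axis. Supply pipe (27 mm diameter, axis 66 mm up) runs along y: from +y through the cock at y = 210 mm to the gas control at y = 0. -x is the robot's side. The round black iron, 104 mm high, 208 mm across, is centred at x 235, y -130 mm, its upper plate folded open further to -y.
- turret (a point): Centre of the top of the gas control's round turret, 112 mm above the bench, on the knob's axis; axes as gas_unit. The turret is 114 mm across, on a grey die-cast box 86 x 104 mm, with white marks: OFF a square at -x, then small pilot and long full-flame marks further anticlockwise.
- safety_stop (a point): Tip of the fixed steel safety stop that overhangs the knob's rim, 20 degrees anticlockwise (seen from above) of the OFF mark: 36 mm from the knob's axis, 125 mm above the bench; the stop is 16 mm wide, 122 to 128 mm above the bench.
- knob_grip (a point): Centre of the black knob's grip bar, on its axis, 147 mm above the bench when up; moves and turns with the knob. Bar 58 mm long (this point's x), 16 thick (y), 32 high. The round skirt below it, 66 mm across, 8 thick, has its top 16 mm under this point. The pointer (white line, steel tab level with the skirt and 44 mm from the axis) is at the -x end.
- knob (a joint): Knob angle, rad. 0 = OFF stop: pointer to gas_unit's -x, bar across the pipe. Grows anticlockwise seen from above, to 1.5 (full flame). Starts at 1.15 to 1.45. With the knob up the tab is blocked by the safety stop at about 0.65 (pilot); pressed 5 mm or more it passes under, from 0.65 to 0.05. At OFF the released knob rises and is locked. Stays where left; friction 0.06 N m.
- knob_press (a joint): How far the knob is pushed down, m: 0 = up, 0.008 = fully down. Spring force about 4 N at the top, 10 N fully down. Released, it comes up by itself, unless its tab is under the safety stop, which then keeps it about 5 mm down.
- lever_grip (a point): Centre of the black sleeve on the gas cock's lever, 118 mm above the bench, 92 mm from the cock's axis; turns with the lever. Sleeve 88 mm long (this point's y; +y is the free end), 20 wide (x), 14 high. Under it is the pipe (top 80 mm above the bench) when open, the bare bench when closed.
- cock_axis (a point): Point on the gas cock's vertical axis at the height of the lever's sleeve (118 mm), fixed on gas_unit at its x 0, y 210 mm; axes as gas_unit.
- cock (a joint): Angle of the cock's lever, rad. 0 = open: lever along the pipe, pointing to gas_unit's +y. Grows clockwise seen from above to its stop at 1.57 = closed: lever across the pipe, pointing to gas_unit's +x. Starts at 0 to 0.2. Stays where left; friction 0.35 N m (about 4 N at the sleeve).
- batter_bowl: Bystander: loose steel mixing bowl, 140 mm across, 60 mm high. Origin: centre of its underside.
- slip_box: Bystander: loose cardboard box of paper slips, 70 x 100 mm, 60 mm high. Origin: centre of its underside.

How it is judged (in metres and radians):
On the way, in this order (a step that is already met when the one before it is completed fails the run):
1. the knob is turned to OFF and has sprung back up (value of joint knob below 0.15 rad and value of joint knob_press below 0.002 m), for 0.2 s.
2. the gas cock's lever lies fully across the pipe (value of joint cock above 1.45 rad), for 0.2 s.
At the end, for the whole second after the job is handed in: The knob is at OFF (within 0.15 rad) and fully up (within 2 mm), and the gas cock's lever is across the pipe (at least 1.45 rad from open, within about 7 degrees of its stop) (all of step 1 and value of joint cock above 1.45 rad); the robot touches nothing.
It fails at once if the batter bowl is shifted by more than 30 mm (distance of batter_bowl from where it was at the start of the episode above 0.03 m).
It fails at once if the slip box is shifted by more than 30 mm (distance of slip_box from where it was at the start of the episode above 0.03 m).
It fails at once if the knob is forced past the safety stop without being pushed down (value of joint knob between 0.2 and 0.54 rad and value of joint knob_press below 0.003 m).
It also fails if it takes over 48 s, if anything falls off the work surface, if the arm or the gripper's body presses on something with over 40 N, if the wrist force passes 120 N, or if a joint passes its speed limit or range.

### The arm

A 7-joint arm with a two-finger parallel gripper is mounted at the origin on the work surface. World frame = base frame: x ahead of the robot, y to its left, z up, the work surface at z = 0. Lengths are in mm, angles in rad, forces in N, time in s.
With the tool pointing down it reaches from about 400 to 900 mm from the base axis. Payload 5.5 kg.
Tool frame: the origin (TCP) lies midway between the tips of the shut fingers; the grasp point (between the pads) lies 19 mm behind it (arm.grip_point_offset is the distance from the TCP to the grasp point, in mm); x points along the fingers, z is the direction in which the jaws open and shut, and the axes are right-handed (so a half turn about x gives the same grasp; the last joint's range is limited). The gripper opens to 85 mm and grips with 20 to 120 N. Pads are 22 mm wide; open, the fingers measure 114 mm over their backs; the gripper's body (76 mm by 85 mm) begins 54 mm behind the grasp point. The pads swing forward as they close: fully open they stand 13 mm farther back than shut.
Start: joints at [-0.986, 0.501, -0.427, 1.55, 0.221, 1.138, -0.21], TCP at [205.541, 616.646, 231.31] pointing down, gripper open.
Joint ranges: [-2.88, 2.88], [-0.31, 2.03], [-1.54, 1.56], [0.2, 2.42], [-1.41, 4.55], [0.19, 2.02], [-2.57, 2.57]. Speed limits (rad/s): [2.57, 2.57, 3.14, 3.14, 3.14, 3.14, 3.14].

### API

Orientations are given as a unit quaternion [x, y, z, w].
In Python, from station import arm, imaging, finish_job gives the robot as it stands.
- The arm moves only by the tool apply_moves, never from a script. Its argument "moves" is a list of rows, each a list of 3 entries, a list of its own where there are three numbers: the turn, a rotation vector about the tool's x, y, z in degrees, then the shift along the tool's x, y, z in m, then the opening, from -1 (shut) to 1 (fully open). A call has 1 to 5 rows; each row is the pose to reach, as a shift and turn from the pose measured when the call began, along the tool's axes at that moment; what a row does not reach only later rows make up. A row lasts 1/8 s, in which the tool goes at most 62.5 mm and 10.7 degrees, less where a joint would pass 70% of its speed; a pose out of reach is approached as far as the arm can. A call with a gripper value outside its range is refused whole. The fingers move at their own pace and stop on an object; "newtons" is the grip in N (left out, the last holds). Time passes only in rows, so rows that repeat a pose let the fingers close. It gives the time, the measured TCP pose, the force and the opening at its end, in the units of the state.
- arm.observe(): the state, without advancing time (a new reading comes with each control period).
- imaging.read_camera(name): name is "scene" or "top" or "wrist"; returns the picture (420x560x3 uint8, blue, green, red); there is no depth.
- imaging.camera_params(name): a dict with "vertical_fov" (degrees; the focal length in pixels is half the picture's height over the tangent of half this angle, whatever the lens; pixels are square), "cx", "cy" (the principal point, pixels), "extrinsics" (4x4, takes a point from camera to world coordinates); the wrist camera has in their place "T_tool_cam" (4x4, takes a point from camera to tool coordinates, whose origin is the TCP and whose axes are the tool frame's). Camera axes: x right, y down, z forward; pixel columns grow to the right and rows downward; lengths in mm; the calibration is good to about 2 mm. A picture is of the moment at which its call begins: read the wrist's pose just before it. camera_params takes no time and is no camera call.
- finish_job(): hands the job in, once; it reports no verdict.
The state is a dict: "t": time; "joint_positions": joint angles; "qd": joint speeds; "joint_efforts": joint torques, N m; "tcp_pos": TCP position; "orientation": TCP orientation; "contact_force": force on the tool from outside, world axes, zero at the start; "ft_torque": the same for the moment, N m; "finger_gap": finger opening in mm.
Only numpy, scipy, OpenCV 4.12 (cv2) and the standard library are available. Lean on these libraries where they do the work, as an engineer would, in place of code of your own. Each camera call takes 0.05 s, during which the arm holds its last target. There are 200 camera calls.

## Working session

There is one attempt and no reset: what is moved stays moved. The work goes in short steps, Python scripts to look and compute and a tool call to move; the robot and the scene stay as the last step left them, time stands still between calls to the robot, and variables do not carry over. Pictures are saved under pics/ and viewed, about 8 in all and at most 12, crops included, and the job is handed in when it is done.

Besides the shell and the picture viewer there is one more tool, called in YAML: its name, and indented under it one key for each argument. apply_moves: Moves the arm, as the interface text tells. Its arguments: {"type":"object","properties":{"moves":{"type":"array"},"newtons":{"type":"number"}},"required":["moves"]}

```bash
mkdir -p pics; ls
python3 - <<'E'
from station import arm, imaging
import cv2
s=arm.observe(); print(s)
for n in("scene","top"):
    cv2.imwrite(f"pics/{n}0.png",imaging.read_camera(n)); print(n,imaging.camera_params(n))
print(imaging.camera_params("wrist"))
E
```

```text
pics
{'t': 0.0, 'joint_positions': array([-0.98578957,  0.50183274, -0.42678808,  1.55145445,  0.22081485,
        1.13830389, -0.21026653]), 'qd': array([ 3.57075486e-04,  5.22695301e-04,  1.55069859e-03, -9.77321641e-05,
        9.78411969e-05,  5.25548478e-04, -2.86742016e-04]), 'joint_efforts': array([-4.58550730e-04, -5.69538188e+01, -5.81642255e+00, -2.80929422e+01,
        1.05780072e-02,  1.20413207e-02,  1.58367772e-06]), 'tcp_pos': array([205.41183369, 615.95672156, 230.26669823]), 'orientation': array([-0.4138503 ,  0.57419254,  0.41307546,  0.57306153]), 'contact_force': array([ 0.21153035,  0.02401591, -0.1267455 ]), 'ft_torque': array([ 0.00717018, -0.01937867,  0.01198523]), 'finger_gap': 85.25459923329744}
scene {'vertical_fov': 57.30464268627974, 'cx': 274.3987270544626, 'cy': 217.88131387355207, 'extrinsics': array([[ 4.85968379e-01,  6.97003369e-01, -5.27277003e-01,
         1.07158544e+03],
       [ 8.73851279e-01, -3.77300294e-01,  3.06640556e-01,
        -2.80937556e+02],
       [ 1.47877327e-02, -6.09779298e-01, -7.92433298e-01,
         8.10042685e+02],
      
[... 270 characters left out ...]

       [-9.99735867e-01,  1.99035604e-02,  1.14910817e-02,
        -1.26062258e+01],
       [-1.39031784e-02, -1.25635505e-01, -9.91979043e-01,
         9.96818979e+02],
       [ 0.00000000e+00,  0.00000000e+00,  0.00000000e+00,
         1.00000000e+00]])}
{'vertical_fov': 58.97787030383942, 'cx': 278.9263832473632, 'cy': 207.21926879968342, 'T_tool_cam': array([[ 7.17941040e-04, -2.86279182e-01,  9.58145978e-01,
        -1.43532489e+02],
       [ 6.32208932e-04, -9.58145903e-01, -2.86279634e-01,
         7.30934907e+01],
       [ 9.99999542e-01,  8.11280344e-04, -5.06904010e-04,
        -4.25729427e-01],
       [ 0.00000000e+00,  0.00000000e+00,  0.00000000e+00,
         1.00000000e+00]])}
```

View pics/top0.png

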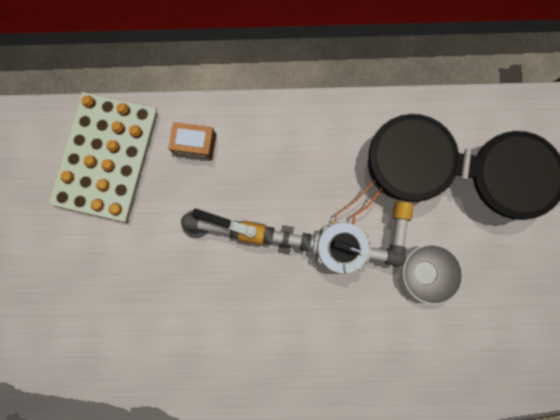

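View pics/scene0.png

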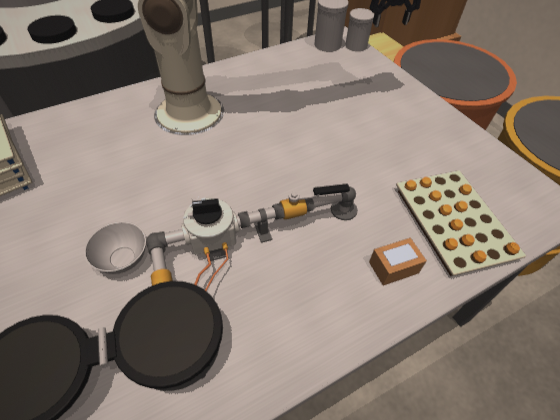

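Top view: turret about (343,247), cock about (251,231), lever pointing left and up to (197,214), bowl (432,275), slip box (192,141). I'll zoom in on both views to measure.

```bash
cat > h.py <<'E'
import numpy as np, cv2
from station import arm, imaging
from scipy.spatial.transform import Rotation as R
def cam(n):
    p=imaging.camera_params(n); f=210/np.tan(np.radians(p["vertical_fov"]/2))
    if n=="wrist":
        s=arm.observe(); T=np.eye(4); T[:3,:3]=R.from_quat(s["orientation"]).as_matrix(); T[:3,3]=s["tcp_pos"]; E=T@p["T_tool_cam"]
    else: E=p["extrinsics"]
    return f,p["cx"],p["cy"],E
def plane(c,uv,z):
    f,cx,cy,E=c; d=E[:3,:3]@[(uv[0]-cx)/f,(uv[1]-cy)/f,1]; o=E[:3,3]; return (o+d*(z-o[2])/d[2])[:2]
def proj(c,P):
    f,cx,cy,E=c; q=E[:3,:3].T@(np.asarray(P,float)-E[:3,3]); return np.array([cx+f*q[0]/q[2],cy+f*q[1]/q[2]])
E
python3 - <<'E'
import cv2, numpy as np
t=cv2.imread("pics/top0.png");s=cv2.imread("pics/scene0.png")
a=cv2.resize(t[200:285,180:400],None,fx=3.6,fy=3.6,interpolation=cv2.INTER_CUBIC)
b=cv2.resize(s[175:260,150:370],None,fx=3.6,fy=3.6,interpolation=cv2.INTER_CUBIC)
cv2.imwrite("pics/c0.png",np.vstack([a[:298],b[:298]]))
E
```

```text
(no output)
```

View pics/c0.png

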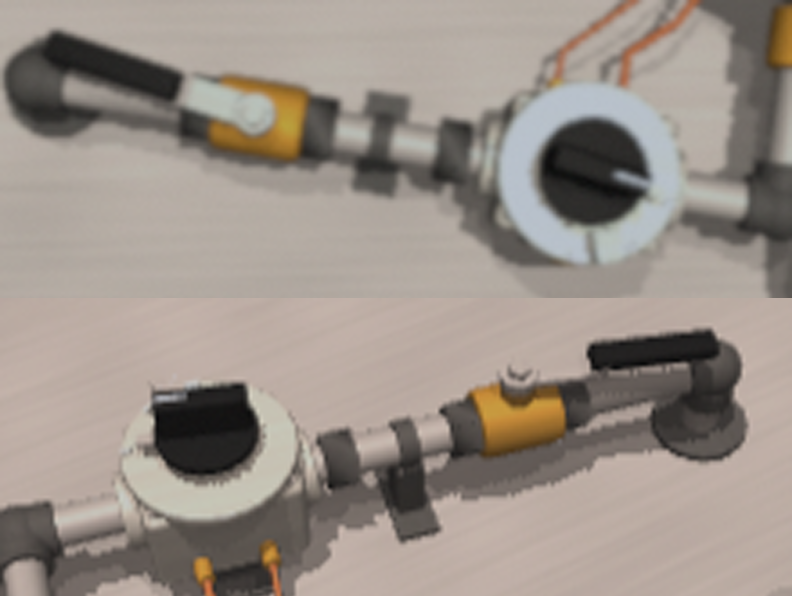

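Run:
```python
from h import *
from scipy.optimize import least_squares
t,s=cam("top"),cam("scene")
A=plane(t,(343.9,248),112);B=plane(s,(208.3,217.5),112)
C=plane(t,(250.6,231.7),122);D=plane(s,(293.9,196),122)
print("turret",A,B,"cock",C,D)
for a,c in((A,C),(B,D)): d=c-a; print(np.linalg.norm(d),np.degrees(np.arctan2(d[1],d[0]))-90)
for n,a,b,z in(("sleeve",(195.3,212.5),(230.8,223.6),125),("bar",(333.6,244.5),(363.5,252.8),163)):
    p,q=plane(t,a,z),plane(t,b,z);d=p-q;print(n,p,q,np.linalg.norm(d),np.degrees(np.arctan2(d[1],d[0]))-90)
print("bowl",plane(t,(432,275),60),plane(s,(117,245),60),"box",plane(t,(192,137),60),plane(s,(398,254),60))
print(R.from_quat(arm.observe()["orientation"]).as_matrix().round(3))
```

```text
turret [ 523.2269971  -141.73708344] [ 534.19715263 -143.21604172] cock [562.57950509  63.51895575] [578.66180953  57.61039285]
208.99440544580105 -10.85327291995884
205.68996702930346 -12.484365042339178
sleeve [607.24225885 185.44212972] [581.07366416 106.7725805 ] 82.90773981571719 -18.399159863738177
bar [ 529.99720906 -113.13396593] [ 511.66625144 -174.56150512] 64.10434134518265 -16.615942624357842
bowl [ 458.24748329 -350.3228424 ] [ 468.06970619 -350.33225833] box [800.05426726 209.86799044] [800.42283968 209.23046842]
[[-0.001 -0.949  0.316]
 [-0.002  0.316  0.949]
 [-1.     0.    -0.002]]
```

```bash
cat >> h.py <<'E'
def go(p,zaz,s=None):
    "turn (deg) and shift (m) from current pose to TCP p, tool down, tool z at azimuth zaz deg"
    s=s or arm.observe(); M=R.from_quat(s["orientation"]).as_matrix()
    a=np.radians(zaz); z=np.array([np.cos(a),np.sin(a),0]); x=np.array([0,0,-1.]); T=np.c_[x,np.cross(z,x),z]
    return np.degrees(R.from_matrix(M.T@T).as_rotvec()).round(1).tolist(), (M.T@(np.array(p)-s["tcp_pos"])/1000).round(4).tolist()
E
python3 - <<'E'
from h import *
a=np.radians(43);print(go((620*np.cos(a),620*np.sin(a),270),43))
E
```

```text
([28.6, -0.1, 0.0], [-0.0395, -0.2964, -0.1049])
```

apply_moves:
  moves:
    - [[6,0,0],[-0.008,-0.06,-0.01],1]
    - [[12,0,0],[-0.016,-0.12,-0.025],1]
    - [[18,0,0],[-0.024,-0.18,-0.045],1]
    - [[23,0,0],[-0.032,-0.24,-0.075],1]
    - [[28.6,0,0],[-0.04,-0.296,-0.105],1]

```text
t: 0.72
tcp_pos: [448.9, 426.7, 269.3]
orientation: [-0.258, 0.659, 0.257, 0.658]
contact_force: [0.3, -0.2, -0.2]
finger_gap: 85.0
```

Run:
```python
from h import *
print(arm.observe()["joint_positions"].round(2))
a=np.radians(14);print(go((590*np.cos(a),590*np.sin(a),265),14))
```

```text
[-0.61  0.39 -0.26  1.59  0.11  1.17 -0.14]
([28.8, -0.1, 0.1], [0.0047, -0.2924, -0.1022])
```

apply_moves:
  moves:
    - [[6,0,0],[0,-0.06,-0.01],1]
    - [[12,0,0],[0,-0.12,-0.025],1]
    - [[18,0,0],[0,-0.18,-0.045],1]
    - [[23,0,0],[0,-0.24,-0.075],1]
    - [[28.8,0,0],[0.005,-0.292,-0.102],1]

```text
t: 1.35
tcp_pos: [572.4, 142.7, 264.8]
orientation: [-0.086, 0.702, 0.084, 0.702]
contact_force: [0.5, -0.3, 0.3]
finger_gap: 85.6
```

Run:
```python
from h import *
print(arm.observe()["joint_positions"].round(2))
print(go((528,-142,265),-15))
```

```text
[-0.25  0.33 -0.05  1.68  0.02  1.13 -0.07]
([28.8, -0.0, 0.1], [0.0004, -0.2659, -0.111])
```

apply_moves:
  moves:
    - [[6,0,0],[0,-0.055,-0.015],1]
    - [[12,0,0],[0,-0.11,-0.035],1]
    - [[18,0,0],[0,-0.165,-0.055],1]
    - [[23,0,0],[0,-0.22,-0.085],1]
    - [[28.8,0,0],[0,-0.266,-0.111],1]

```text
t: 1.98
tcp_pos: [526.8, -144.7, 265.1]
orientation: [0.093, 0.701, -0.095, 0.7]
contact_force: [0.6, 0.2, 0.5]
finger_gap: 85.3
```

Run:
```python
from h import *
s=arm.observe();print(s["tcp_pos"],s["joint_positions"].round(2),abs(s["qd"]).max())
np.save("E1.npy",cam("wrist")[3]);i=imaging.read_camera("wrist");cv2.imwrite("pics/w1.png",i)
```

```text
[ 526.8485121  -144.69887663  265.13356355] [ 0.07  0.25  0.18  1.79 -0.05  1.1  -0.01] 0.4611158899783917
```

View pics/w1.png

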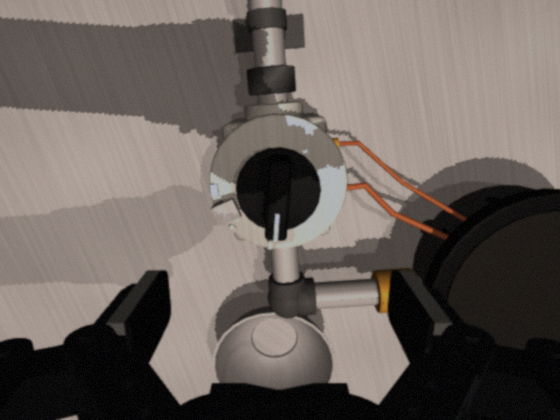

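Run:
```python
from h import *
imaging.read_camera("wrist")
s=arm.observe();print(s["tcp_pos"],abs(s["qd"]).max())
E_=cam("wrist");i=imaging.read_camera("wrist");s=arm.observe();print(s["tcp_pos"])
np.save("E1.npy",E_[3]);cv2.imwrite("pics/w2.png",i)
c=cv2.resize(i[100:265,180:380],None,fx=3.6,fy=3.6,interpolation=cv2.INTER_CUBIC)
c=cv2.convertScaleAbs(c,alpha=1.6,beta=15);cv2.imwrite("pics/w2c.png",c)
```

```text
[ 525.12008691 -150.17433272  265.29727019] 0.09400234819012916
[ 526.46377977 -146.15099379  265.19877527]
```

View pics/w2c.png

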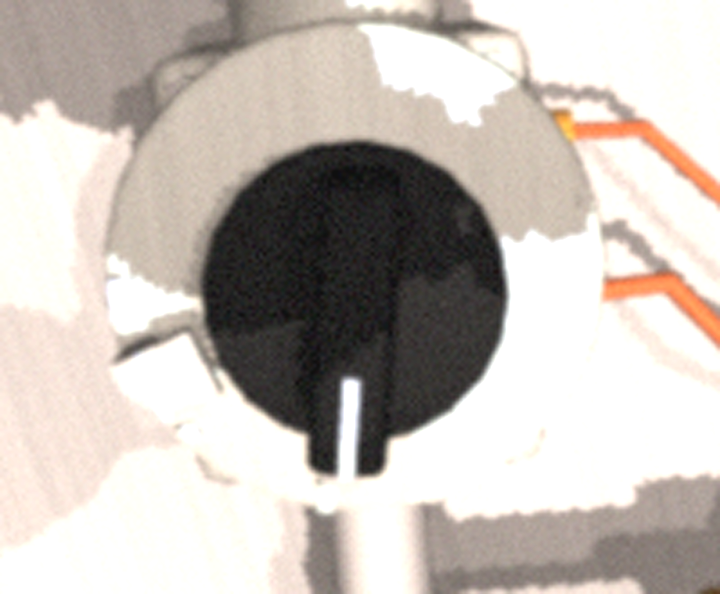

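Run:
```python
from h import *
for k in range(12):
    s=arm.observe(); 
    c=cam("wrist");i=imaging.read_camera("wrist")
    if k>8: print(s["tcp_pos"],abs(s["qd"]).max())
cv2.imwrite("pics/w3.png",i)
a=cv2.imread("pics/w2.png")
r=lambda m:np.float32(cv2.cvtColor(m,6)[90:265,170:390])
d,_=cv2.phaseCorrelate(r(a),r(i),cv2.createHanningWindow((220,175),cv2.CV_32F)); d=np.array(d);print(d)
px=lambda u,v:np.array([180+(u+.5)/3.6-.5,100+(v+.5)/3.6-.5])+d
print("turret",plane(c,px(353,262),112),"skirt",plane(c,px(355.5,289),131))
p,q=plane(c,px(347,473),163),plane(c,px(363,172),163)
print("bar",p,q,(p+q)/2,np.linalg.norm(p-q),np.degrees(np.arctan2(*(q-p)[::-1])))
g=np.float32([px(112,365),px(190,335)]);print("stop edge",[plane(c,x,128) for x in g],plane(c,px(222,390),128))
```

```text
[ 528.28760479 -141.18302369  265.29739984] 0.005081279834487851
[ 528.22239509 -141.40552487  265.33942758] 0.0047370512513600195
[ 528.19659618 -141.60715084  265.36078849] 0.003150674988860744
[-0.5373082  11.83107647]
turret [ 527.30188587 -138.38765879] skirt [ 527.51949016 -139.96418852]
bar [ 518.40701234 -167.87625543] [ 536.81048224 -110.87186435] [ 527.60874729 -139.37405989] 59.901488355895005 72.10768822766966
stop edge [array([ 471.01395402, -143.58380713]), array([ 489.63537123, -141.41533544])] [ 492.77067642 -155.39337234]
```

Run:
```python
from h import *
print(go((527.5,-139.3,180),-17.9),go((527.5,-139.3,136),-17.9))
```

```text
([2.9, -0.0, 0.1], [0.0854, 0.0024, -0.0012]) ([2.9, -0.0, 0.1], [0.1294, 0.0025, -0.0012])
```

apply_moves:
  moves:
    - [[2.9,0,0.1],[0.04,0.0025,-0.001],1]
    - [[2.9,0,0.1],[0.075,0.0025,-0.001],1]
    - [[2.9,0,0.1],[0.1,0.0025,-0.001],1]
    - [[2.9,0,0.1],[0.12,0.0025,-0.001],1]
    - [[2.9,0,0.1],[0.1294,0.0025,-0.001],1]

```text
t: 3.35
tcp_pos: [527.0, -139.2, 134.8]
orientation: [0.11, 0.699, -0.11, 0.698]
contact_force: [-0.0, 0.3, 1.0]
finger_gap: 85.7
```

apply_moves:
  moves:
    - [[0,0,0],[0,0,0],1]
    - [[0,0,0],[0,0,0],1]

```text
t: 3.6
tcp_pos: [527.6, -139.3, 135.5]
orientation: [0.11, 0.699, -0.11, 0.698]
contact_force: [-0.1, -0.1, -0.7]
finger_gap: 85.0
```

Run:
```python
from h import *
s=arm.observe();print(s["tcp_pos"],s["contact_force"],go((527.5,-139.3,136),-17.9))
```

```text
[ 527.64440921 -139.31672976  135.54452446] [-0.14848537 -0.1433909  -0.66167716] ([0.0, -0.0, 0.0], [-0.0005, -0.0, -0.0001])
```

apply_moves:
  moves:
    - [[0,0,0],[0,0,0],-1]
    - [[0,0,0],[0,0,0],-1]
    - [[0,0,0],[0,0,0],-1]
    - [[0,0,0],[0,0,0],-1]
    - [[0,0,0],[0,0,0],-1]
  newtons: 50

```text
t: 4.22
tcp_pos: [527.6, -139.3, 135.8]
orientation: [0.11, 0.699, -0.11, 0.698]
contact_force: [-1.7, -0.2, 2.3]
finger_gap: 15.2
```

apply_moves:
  moves:
    - [[0,0,0],[0,0,0],-1]
    - [[0,0,0],[0,0,0],-1]
    - [[0,0,0],[0,0,0],-1]

```text
t: 4.6
tcp_pos: [527.6, -139.3, 135.8]
orientation: [0.11, 0.699, -0.11, 0.698]
contact_force: [-0.8, 1.1, 1.7]
finger_gap: 15.0
```

apply_moves:
  moves:
    - [[0,0,0],[0.003,0,0],-1]
    - [[0,0,0],[0.006,0,0],-1]
    - [[0,0,0],[0.008,0,0],-1]
    - [[0,0,0],[0.008,0,0],-1]
    - [[0,0,0],[0.008,0,0],-1]

```text
t: 5.22
tcp_pos: [527.7, -139.3, 128.3]
orientation: [0.11, 0.699, -0.11, 0.698]
contact_force: [-2.6, 1.8, 7.2]
finger_gap: 15.1
```

apply_moves:
  moves:
    - [[0,0,0],[0.001,0,0],-1]
    - [[8,0,0],[0.001,0,0],-1]
    - [[16,0,0],[0.001,0,0],-1]
    - [[24,0,0],[0.001,0,0],-1]
    - [[24,0,0],[0.001,0,0],-1]

```text
t: 5.85
tcp_pos: [528.5, -139.8, 128.2]
orientation: [0.253, 0.66, -0.253, 0.661]
contact_force: [-2.6, -0.9, 9.0]
finger_gap: 15.4
```

Run:
```python
from h import *
s=arm.observe();print(s["tcp_pos"],s["contact_force"],s["ft_torque"],go((527.5,-139.3,128),-17.9),s["joint_positions"].round(2))
```

```text
[ 528.45856445 -139.7544899   128.16796672] [-2.59759005 -0.87731197  9.00874698] [-0.121281    0.41828482 -0.08468916] ([-24.1, 0.1, 0.0], [0.0002, -0.0003, -0.001]) [ 0.    0.42  0.26  1.92 -0.14  0.82 -0.4 ]
```

apply_moves:
  moves:
    - [[8,0,0],[0.0005,0,-0.001],-1]
    - [[16,0,0],[0.0005,0,-0.001],-1]
    - [[24,0,0],[0.0005,0,-0.001],-1]
    - [[30,0,0],[0.0005,0,-0.001],-1]
    - [[30,0,0],[0.0005,0,-0.001],-1]

```text
t: 6.48
tcp_pos: [529.1, -140.7, 128.8]
orientation: [0.416, 0.57, -0.416, 0.574]
contact_force: [-0.8, -2.5, 8.0]
finger_gap: 15.6
```

Run:
```python
from h import *
s=arm.observe();print(s["tcp_pos"],s["contact_force"],s["ft_torque"],go((527.5,-139.3,128),-17.9))
```

```text
[ 529.08259937 -140.69618977  128.76290979] [-0.75203758 -2.53290239  7.99327829] [-0.50273044  0.1824641  -0.06033445] ([-54.2, 0.3, -0.0], [0.0008, -0.0011, -0.0018])
```

apply_moves:
  moves:
    - [[8,0,0],[0.001,-0.0008,-0.0012],-1]
    - [[16,0,0],[0.001,-0.0008,-0.0012],-1]
    - [[22,0,0],[0.001,-0.0008,-0.0012],-1]
    - [[22,0,0],[0.001,-0.0008,-0.0012],-1]

```text
t: 6.98
tcp_pos: [529.1, -141.6, 128.8]
orientation: [0.518, 0.478, -0.517, 0.484]
contact_force: [-1.3, -2.7, 8.0]
finger_gap: 15.3
```

Run:
```python
from h import *
s=arm.observe();print(s["tcp_pos"],s["contact_force"],s["ft_torque"],go((527.5,-139.3,128),-17.9))
```

```text
[ 529.14928889 -141.58315525  128.80057103] [-1.29139014 -2.67826536  7.95317929] [-0.52450905  0.27782224 -0.02091909] ([-76.3, 0.5, -0.2], [0.0008, -0.0018, -0.0022])
```

apply_moves:
  moves:
    - [[2,0,0],[0.0005,-0.001,-0.001],-1]
    - [[4,0,0],[0.0005,-0.001,-0.001],-1]
    - [[6,0,0],[0.0005,-0.001,-0.001],-1]
    - [[6,0,0],[0.0005,-0.001,-0.001],-1]

```text
t: 7.48
tcp_pos: [529.1, -141.8, 129.2]
orientation: [0.543, 0.45, -0.542, 0.457]
contact_force: [-1.4, -2.1, 8.5]
finger_gap: 15.2
```

Run:
```python
from h import *
s=arm.observe();print(s["tcp_pos"],s["contact_force"],s["ft_torque"],go((527.5,-139.3,128),-17.9))
```

```text
[ 529.13173043 -141.81553517  129.17769715] [-1.35243351 -2.11912271  8.50997073] [-0.29474894  0.48621407 -0.01660502] ([-82.3, 0.7, -0.2], [0.0011, -0.0021, -0.0022])
```

apply_moves:
  moves:
    - [[2,0,0],[0.001,-0.001,-0.001],-1]
    - [[4,0,0],[0.001,-0.001,-0.001],-1]
    - [[4,0,0],[0.001,-0.001,-0.001],-1]

```text
t: 7.85
tcp_pos: [529.3, -142.0, 129.0]
orientation: [0.558, 0.43, -0.557, 0.44]
contact_force: [-1.3, -2.9, 8.0]
finger_gap: 15.2
```

Run:
```python
from h import *
s=arm.observe();print(s["tcp_pos"],s["contact_force"],s["ft_torque"],go((527.5,-139.3,128),-17.9))
```

```text
[ 529.2527042  -141.98766098  129.04547858] [-1.32484494 -2.91179162  7.97224305] [-0.43302386  0.41673437  0.95067543] ([-86.2, 0.8, -0.3], [0.001, -0.0024, -0.0022])
```

apply_moves:
  moves:
    - [[-1.5,0,0],[-0.002,0,0],-1]
    - [[-1.5,0,0],[-0.005,0,0],-1]
    - [[-1.5,0,0],[-0.007,0,0],-1]
    - [[-1.5,0,0],[-0.007,0,0],-1]

```text
t: 8.35
tcp_pos: [529.2, -142.0, 135.9]
orientation: [0.552, 0.437, -0.551, 0.447]
contact_force: [-0.8, -1.7, 1.9]
finger_gap: 15.2
```

Run:
```python
from h import *
s=arm.observe();print(s["tcp_pos"],s["contact_force"],s["ft_torque"],go((527.5,-139.3,128),-17.9))
```

```text
[ 529.18248352 -141.96910127  135.85490972] [-0.77932581 -1.69968944  1.89195539] [0.05694767 0.27400243 0.5593442 ] ([-84.7, 0.9, -0.3], [0.0078, -0.0023, -0.0023])
```

apply_moves:
  moves:
    - [[0,0,0],[0,0,0],1]
    - [[0,0,0],[0,0,0],1]
    - [[0,0,0],[0,0,0],1]
    - [[0,0,0],[0,0,0],1]

```text
t: 8.85
tcp_pos: [529.2, -142.0, 135.8]
orientation: [0.552, 0.437, -0.551, 0.447]
contact_force: [0.2, 0.1, -0.3]
finger_gap: 84.4
```

apply_moves:
  moves:
    - [[0,0,0],[-0.02,0,0],1]
    - [[0,0,0],[-0.06,0,0],1]
    - [[0,0,0],[-0.11,0,0],1]
    - [[0,0,0],[-0.15,0,0],1]
    - [[0,0,0],[-0.15,0,0],1]

```text
t: 9.48
tcp_pos: [529.8, -141.2, 289.5]
orientation: [0.554, 0.436, -0.549, 0.449]
contact_force: [0.4, 0.6, -0.4]
finger_gap: 85.6
```

Run:
```python
from h import *
for k in range(6): i=imaging.read_camera("wrist")
c=cam("wrist");i=imaging.read_camera("wrist");cv2.imwrite("pics/w4.png",cv2.convertScaleAbs(i,alpha=1.5,beta=15));np.save("E4.npy",c[3])
s=arm.observe();print(s["t"],s["tcp_pos"],c[3][:3,3],proj(c,(527.5,-139.3,112)),proj(c,(568,66,118)))
```

```text
9.825 [ 526.92070172 -140.37574825  284.55278971] [ 596.13758213 -155.04638358  428.64519831] [275.34160029 184.70835461] [ 30.82811996 192.42533677]
```

View pics/w4.png

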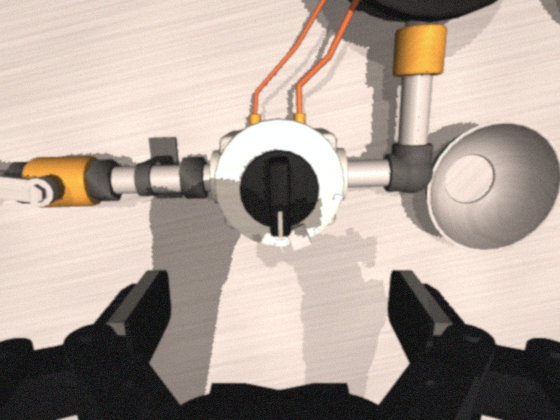

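Knob bar stands square across the pipe with its pointer at (281,240) towards the robot, next to the OFF mark. The stop is at (302,237) and the cock's nut at (40,191).

Run:
```python
from h import *
c=cam("wrist");c=(c[0],c[1],c[2],np.load("E4.npy"))
a=np.array([527.5,-139.3])
for z in(118,124): p=plane(c,(40,191),z);d=p-a;print(p,np.linalg.norm(d),np.degrees(np.arctan2(d[1],d[0]))-90)
p,q=plane(c,(281,241),163),plane(c,(278.5,157),163);print("bar az",np.degrees(np.arctan2(*(p-q)[::-1])),np.linalg.norm(p-q))
p,q=plane(c,(120,181),66),plane(c,(382,173),66);d=p-q;print("pipe yaw",np.degrees(np.arctan2(d[1],d[0]))-90)
```

```text
[567.46538669  57.89758374] 201.20665785832824 -11.456771819593868
[568.01917981  53.78464779] 197.29035745486007 -11.851651668000784
bar az 169.1478836999527 64.32090385059857
pipe yaw -10.854586650615701
```

Run:
```python
from h import *
print(arm.observe()["joint_positions"].round(2)); print(go((559.4,166.6,190),-18.4),go((545,20,240),-60))
```

```text
[-0.28  0.25  0.57  1.79 -0.14  1.13 -1.45]
([-84.2, 0.8, -0.1], [0.0919, -0.0361, -0.3074]) ([-42.6, 0.6, -0.4], [0.0432, -0.0177, -0.1608])
```

apply_moves:
  moves:
    - [[-9,0.1,-0.1],[0.009,-0.004,-0.032],-1]
    - [[-18,0.2,-0.2],[0.018,-0.008,-0.064],-1]
    - [[-27,0.4,-0.3],[0.027,-0.012,-0.096],-1]
    - [[-36,0.5,-0.4],[0.036,-0.015,-0.13],-1]
    - [[-42.6,0.6,-0.4],[0.043,-0.018,-0.16],-1]

```text
t: 10.45
tcp_pos: [544.1, 20.6, 238.9]
orientation: [0.351, 0.614, -0.353, 0.613]
contact_force: [-0.0, -0.1, -0.5]
finger_gap: 0.2
```

Run:
```python
from h import *
print(go((559.4,166.6,190),-18.4))
```

```text
([-41.3, -0.1, 0.1], [0.0488, 0.087, -0.1184])
```

apply_moves:
  moves:
    - [[-9,0,0],[0.01,0.018,-0.024],-1]
    - [[-18,0,0],[0.02,0.036,-0.048],-1]
    - [[-27,0,0],[0.03,0.054,-0.072],-1]
    - [[-36,0,0],[0.04,0.072,-0.096],-1]
    - [[-41.3,0,0],[0.049,0.087,-0.118],-1]

```text
t: 11.08
tcp_pos: [559.2, 167.3, 188.4]
orientation: [0.111, 0.699, -0.112, 0.697]
contact_force: [0.7, 0.2, -0.4]
finger_gap: 0.1
```

Run:
```python
from h import *
for k in range(8): i=imaging.read_camera("wrist")
c=cam("wrist");i=imaging.read_camera("wrist");cv2.imwrite("pics/w5.png",cv2.convertScaleAbs(i,alpha=1.5,beta=15));np.save("E5.npy",c[3])
a=np.array([568.3,66.7]);u=np.radians(71.6);u=np.array([np.cos(u),np.sin(u)])
print([proj(c,(*(a+r*u),125)).round() for r in(0,48,136)])
print(arm.observe()["tcp_pos"],go((559.4,166.6,106),-18.4))
```

```text
[array([338., 352.]), array([341., 287.]), array([349., 146.])]
[559.96294155 164.96075726 190.13952444] ([-0.1, -0.1, 0.1], [0.0841, 0.0015, -0.001])
```

View pics/w5.png

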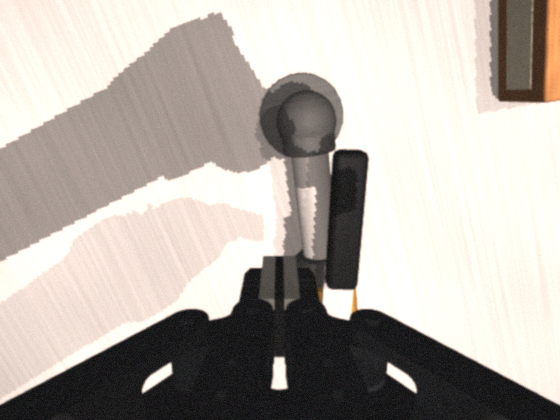

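The sleeve is seen from (342,288) to (350,151), as predicted, with the shut fingers on its left. Descending.

apply_moves:
  moves:
    - [[0,0,0],[0.03,0.0015,-0.001],-1]
    - [[0,0,0],[0.055,0.0015,-0.001],-1]
    - [[0,0,0],[0.075,0.0015,-0.001],-1]
    - [[0,0,0],[0.084,0.0015,-0.001],-1]
    - [[0,0,0],[0.084,0.0015,-0.001],-1]

```text
t: 12.15
tcp_pos: [559.3, 166.2, 106.0]
orientation: [0.114, 0.698, -0.115, 0.697]
contact_force: [-0.5, -0.5, -0.1]
finger_gap: -0.0
```

```bash
cat >> h.py <<'E'
def arc(ths,lead=24.5,r=92,z=106):
    for th in ths:
        t=np.radians(th);n=np.array([-np.sin(t),np.cos(t)]);e=np.array([np.cos(t),np.sin(t)])
        p=np.array([568.3,66.7])+r*e+lead*n; print(th,go((*p,z),th-90))
E
python3 - <<'E'
from h import *
s=arm.observe();print(s["tcp_pos"],s["contact_force"]);arc([72,66,58,50,42])
E
```

```text
[559.26350842 166.18213775 105.99132342] [-0.46656529 -0.48630553 -0.09647756]
72 ([-0.6, -0.1, 0.1], [-0.0, 0.0003, 0.0148])
66 ([5.4, -0.1, 0.1], [-0.0, 0.0025, 0.0246])
58 ([13.4, -0.1, 0.1], [-0.0001, 0.0038, 0.0378])
50 ([21.4, -0.1, 0.1], [-0.0001, 0.0032, 0.0511])
42 ([29.4, -0.0, 0.1], [-0.0001, 0.0008, 0.0641])
```

apply_moves:
  moves:
    - [[0,0,0],[0,0,0.013],-1]
    - [[5.5,0,0],[0,0.0025,0.0245],-1]
    - [[13.5,0,0],[0,0.004,0.038],-1]
    - [[21.5,0,0],[0,0.003,0.051],-1]
    - [[29.5,0,0],[0,0.001,0.064],-1]

```text
t: 12.78
tcp_pos: [620.3, 147.1, 106.7]
orientation: [0.289, 0.646, -0.29, 0.644]
contact_force: [-4.8, 0.9, 1.1]
finger_gap: -0.1
```

Run:
```python
from h import *
s=arm.observe();print(s["tcp_pos"],s["contact_force"]);arc([34,26,18,10,4])
```

```text
[620.32239981 147.09131322 106.65566972] [-4.83989515  0.90940028  1.06105183]
34 ([7.7, -0.1, 0.2], [0.0006, 0.0021, 0.0135])
26 ([15.7, -0.1, 0.2], [0.0006, 0.0029, 0.0267])
18 ([23.7, -0.1, 0.2], [0.0006, 0.0018, 0.04])
10 ([31.7, -0.1, 0.2], [0.0006, -0.0012, 0.0529])
4 ([37.7, -0.1, 0.2], [0.0005, -0.0045, 0.0623])
```

Pushing at about 4.9 N, as expected.

apply_moves:
  moves:
    - [[7.7,0,0],[0.0005,0.002,0.0135],-1]
    - [[15.7,0,0],[0.0005,0.003,0.0265],-1]
    - [[23.7,0,0],[0.0005,0.002,0.04],-1]
    - [[31.7,0,0],[0.0005,-0.001,0.053],-1]
    - [[37.7,0,0],[0.0005,-0.0045,0.062],-1]

```text
t: 13.4
tcp_pos: [659.3, 99.2, 106.8]
orientation: [0.483, 0.517, -0.483, 0.515]
contact_force: [-1.2, 4.1, -2.6]
finger_gap: 0.2
```

Run:
```python
from h import *
s=arm.observe();print(s["tcp_pos"],s["contact_force"]);arc([-2,-7,-11.2,-13])
```

```text
[659.31634494  99.18008011 106.77766469] [-1.15667506  4.09398596 -2.60447576]
-2 ([5.8, -0.1, 0.1], [0.0008, 0.001, 0.0113])
-7 ([10.8, -0.1, 0.1], [0.0007, 0.002, 0.0196])
-11.2 ([15.0, -0.1, 0.1], [0.0007, 0.0022, 0.0265])
-13 ([16.8, -0.1, 0.1], [0.0007, 0.0022, 0.0295])
```

apply_moves:
  moves:
    - [[5.8,0,0],[0.001,0.001,0.011],-1]
    - [[10.8,0,0],[0.001,0.002,0.0195],-1]
    - [[14,0,0],[0.001,0.002,0.025],-1]
    - [[15,0,0],[0.001,0.002,0.0275],-1]
    - [[15,0,0],[0.001,0.002,0.0275],-1]

```text
t: 14.02
tcp_pos: [664.8, 72.5, 106.7]
orientation: [0.547, 0.45, -0.545, 0.449]
contact_force: [3.3, 3.2, 0.2]
finger_gap: 0.2
```

Run:
```python
from h import *
s=arm.observe();print(s["tcp_pos"],s["contact_force"]);arc([-11.2,-13])
```

```text
[664.77078478  72.50177817 106.70942456] [3.31417005 3.24440762 0.16719669]
-11.2 ([0.1, -0.2, -0.0], [0.0007, -0.0015, -0.0001])
-13 ([1.9, -0.2, -0.0], [0.0007, -0.0008, 0.0028])
```

apply_moves:
  moves:
    - [[0,0,0],[0.0005,-0.001,0.0015],-1]
    - [[0,0,0],[0.0005,-0.001,0.003],-1]
    - [[0,0,0],[0.0005,-0.001,0.003],-1]

```text
t: 14.4
tcp_pos: [663.8, 69.8, 106.7]
orientation: [0.547, 0.45, -0.545, 0.449]
contact_force: [3.2, 2.9, 2.0]
finger_gap: -0.1
```

apply_moves:
  moves:
    - [[0,0,0],[0.0005,0,0.002],-1]
    - [[0,0,0],[0.0005,0,0.004],-1]
    - [[0,0,0],[0.0005,0,0.004],-1]

```text
t: 14.78
tcp_pos: [663.8, 69.7, 106.8]
orientation: [0.548, 0.451, -0.543, 0.449]
contact_force: [4.9, 8.8, 0.5]
finger_gap: -0.0
```

It's at the stop: the force rises with no further motion. Backing off and lifting.

apply_moves:
  moves:
    - [[0,0,0],[0,0,-0.02],-1]
    - [[0,0,0],[0,0,-0.04],-1]
    - [[0,0,0],[-0.05,0,-0.05],-1]
    - [[0,0,0],[-0.11,0,-0.05],-1]
    - [[0,0,0],[-0.17,0,-0.05],-1]

```text
t: 15.4
tcp_pos: [671.9, 118.2, 278.1]
orientation: [0.547, 0.451, -0.544, 0.449]
contact_force: [1.3, 1.0, -0.3]
finger_gap: -0.0
```

apply_moves:
  moves:
    - [[0,0,0],[0,0.01,-0.06],-1]
    - [[0,0,0],[0,0.02,-0.12],-1]
    - [[0,0,0],[0,0.02,-0.15],-1]
    - [[0,0,0],[0,0.02,-0.15],-1]
    - [[0,0,0],[0,0.02,-0.15],-1]

```text
t: 16.02
tcp_pos: [719.5, 260.5, 278.3]
orientation: [0.546, 0.451, -0.545, 0.449]
contact_force: [0.4, -0.3, -0.2]
finger_gap: 0.2
```

Run:
```python
from h import *
i=imaging.read_camera("top");j=imaging.read_camera("scene")
a=cv2.resize(i[200:285,180:400],None,fx=3.6,fy=3.6,interpolation=cv2.INTER_CUBIC)
b=cv2.resize(j[175:260,150:370],None,fx=3.6,fy=3.6,interpolation=cv2.INTER_CUBIC)
cv2.imwrite("pics/f.png",np.vstack([a[:298],b[:298]]))
s=arm.observe();print(s["t"],s["tcp_pos"],s["contact_force"],abs(s["qd"]).max())
```

```text
16.125 [719.9552553  259.36975836 279.0938022 ] [0.56967627 0.837989   0.90385307] 0.00662467054091094
```

View pics/f.png

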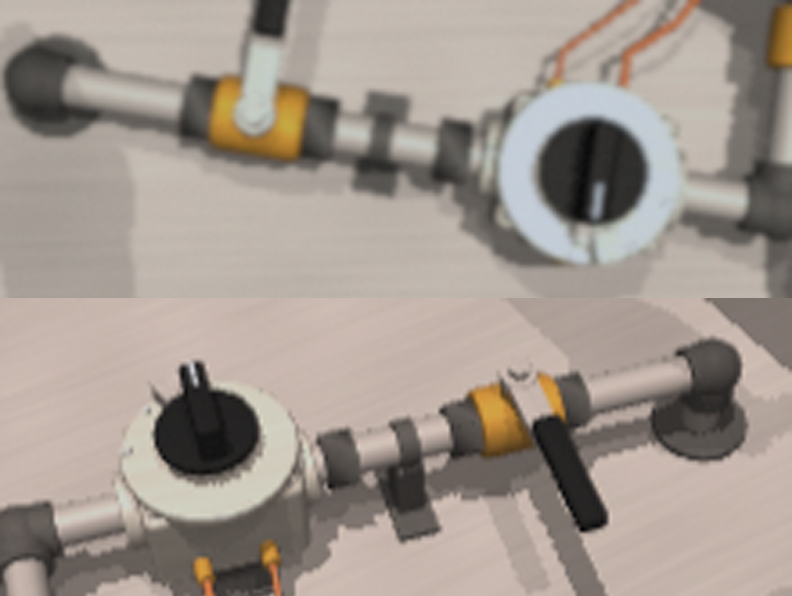

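The knob is at OFF and the lever lies across the pipe. The arm is clear, so I'm handing in.

```bash
python3 -c "
from station import finish_job
print(finish_job())"
```

```text
the job is handed in; nothing more can be done
None
```

The gas is shut off: the knob is at OFF and the cock's lever lies across the pipe. I handed the job in at about 16 s of the 48 s allowed.

- **Knob:** I gripped the bar, pressed it about 7.5 mm and turned it clockwise about 84° under the safety stop until the OFF stop pushed back with about 0.95 N m. Then I let it rise and released it. It came back to its starting height. In the wrist picture the bar measured within about 0.5° of square to the pipe.
- **Cock lever:** I pushed the sleeve round with the shut fingers at about 5 N. At the end of its travel it stopped moving and the force rose to about 10 N, which I took as the stop. The last top and scene pictures show it across the pipe.
- **Last checks:** The arm was still and clear of everything, with a residual force reading of about 1 N, which is sensor noise. I did not re-measure the batter bowl or the slip box at the end, but the arm was kept well above both and there was no unexpected contact.
- **Disagreement:** The top and scene cameras differed by about 10 mm on where the gas unit stands, so I used the wrist camera for position.

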